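# Set the roller at the top of the inclined plane

### The job

The aluminium roller lies at the bottom of the inclined plane after a timed run. Push it slowly up the plane with the fingertips, keeping it on the plane and never letting it get away and run back down, until it lies square against the stop at the top, and finish while still holding it there with the fingertips, ready for the next timed release. Do not pinch or lift the roller, and leave the brass sleeve, the tube rack and the timer where they are.

Things in the scene. Friction and masses are not known exactly. Their poses are not given: they have to be found in the camera images.
- ramp: Aluminium inclined plane, fixed at 8 degrees. Origin: on the running surface at its low end, on the centre line; x uphill along the surface, y across, z square to the surface. Surface 430 mm long, 130 mm wide, 50 mm above the bench at the low end; lips 3 mm thick, 8 mm high along both sides. Low end: rubber buffer across, x 0 to 12 mm, 8 mm high. White base board below, 500 x 150 mm.
- stop (a point): Middle of the foot of the stop's downhill face, on the running surface, 392 mm uphill of the ramp's origin. The stop is a rubber-faced aluminium bar across the high end, 120 mm wide, 44 mm high, 20 mm thick; the roller is home when its side touches this face, its axis 30 mm downhill of it. A pulley behind it stays below the stop's top.
- roller: Solid aluminium cylinder, diameter 60, length 100 mm, 0.57 to 0.95 kg. Origin: on its axis, halfway along; x is its axis (y, z turn as it rolls). Starts square across the plane, against the low buffer, axis 33 mm along the surface, 30 mm above it, up to 10 mm off centre. Runs back down if not held. Rubber finger pads drag on it: it rolls easiest when pushed below mid-height, fingers leaning back.
- sleeve: Bystander, not to be disturbed: brass tube standing upright beside the plane, 60 mm outside diameter, 48 mm inside, 70 mm high. Origin: centre of its underside.
- tube_rack: Bystander, not to be disturbed: blue block 52 x 150 x 40 mm with five capped tubes in a row along its y axis, 63 mm high in all. Origin: centre of its underside.
- timer: Bystander, not to be disturbed: flat grey timer 62 x 80 x 25 mm with a display and three keys. Origin: centre of its underside.
Not all that is in view belongs to the job. Of the things like the roller, leave any that is green, pink or red; of the rest the smaller one is meant.

How it is judged:
On the way:
1. the roller has been pushed half-way up the plane (x of roller in the frame of ramp between 0.19 and 0.3 m and z of roller in the frame of ramp below 0.034 m), for 0.1 s.
At the end, for the whole second after the job is handed in: The roller lies on the plane against the top stop (its axis within 5 mm of home along the plane, within 4 mm of its rolling height, within 0.06 rad of square), at rest (under 10 mm/s), and the fingers still press on it with more than 0.2 N (x of roller in the frame of ramp between 0.357 and 0.367 m and z of roller in the frame of ramp between 0.026 and 0.034 m and angle between the x axis of roller and the y axis of ramp, either way round below 0.06 rad and contact force between the fingers and roller above 0.2 N and linear speed of roller below 0.01 m/s); the arm keeps its last pose, push and grip.
It fails at once if the roller is lifted off the running surface (axis over 38 mm above it) (z of roller in the frame of ramp above 0.038 m).
It fails at once if the roller is pinched between the fingers (grasp point within 13 mm of its axis, force over 4 N) (x of the grasp point in the frame of roller between -0.05 and 0.05 m and y of the grasp point in the frame of roller between -0.013 and 0.013 m and z of the grasp point in the frame of roller between -0.013 and 0.013 m and contact force between the fingers and roller above 4 N).
It fails at once if the roller runs faster than 0.3 m/s: flung, or rolling back freely (linear speed of roller above 0.3 m/s).
It fails at once if the roller is part-way up with the fingers away from it (over 120 mm) (x of roller in the frame of ramp above 0.08 m and distance between the grasp point and roller above 0.12 m).
It fails at once if the sleeve, the tube rack or the timer is moved (over 15 mm) (distance of any of sleeve, tube_rack, timer from where it was at the start of the episode above 0.015 m).
It also fails if it takes over 45 s, if anything falls off the work surface, if the arm or the gripper's body presses on something with over 40 N, if the wrist force passes 120 N, or if a joint passes its speed limit or range.

### The arm

A 6-joint arm with a two-finger parallel gripper is mounted at the origin on the work surface. World frame = base frame: x ahead of the robot, y to its left, z up, the work surface at z = 0. Lengths are in m, angles in rad, forces in N, time in s.
With the tool pointing down it reaches from about 0.35 to 0.775 m from the base axis. Payload 5.5 kg.
Tool frame: the origin (TCP) lies at the very end of the fingers, on their centre line; the grasp point (between the pads) lies behind it (env.pinch_z is the z of the grasp point in the tool frame, in m); z points along the fingers, y is the direction in which the jaws open and shut (so a half turn about z gives the same grasp; the last joint's range is limited). The gripper opens to 85 mm and grips with 20 to 120 N. Pads are 22 mm wide; open, the fingers measure 114 mm over their backs; the gripper's body (76 mm by 85 mm) begins 54 mm behind the grasp point. The pads swing forward as they close: fully open they stand 13 mm farther back than shut.
Start: joints at [0.997, 0.313, 0.046, 1.304, 0, 1.431], TCP at [0.242, 0.522, 0.231] pointing down, gripper open.
Joint ranges: [-2.76, 2.76], [-0.86, 1.69], [-1.03, 1.26], [-2.2, 2.34], [-1.47, 1.5], [-3.14, 3.14]. Speed limits (rad/s): [2.57, 2.57, 3.14, 3.14, 3.14, 3.14].

### API

Orientations are given as a unit quaternion [x, y, z, w].
In Python, from rig import get_obs, viewer, job, cut_out, pinpoint, env gives the robot as it stands.
- The arm moves only by the tool drive_tool, never from a script. Its arguments are lists of equal length, an entry for each row: "hand": the finger opening in m, from 0 to 0.0854; "offset": the shift along the tool's x, y, z in m, a list of three; "twist": the turn about the tool's z in rad. In form: {"hand": [hand, ...], "offset": [[x, y, z], ...], "twist": [twist, ...]}. A call has 1 to 5 rows; each row shifts and turns the commanded pose from where the row before left it, along the tool's axes as they then stand; what a row does not reach is not made up. A row lasts 1/12 s, in which the tool goes at most 41.7 mm and 7.16 degrees, less where a joint would pass 70% of its speed; a pose out of reach is approached as far as the arm can. A call is refused whole if a number of a shift passes 0.0417 or a number of a turn 0.125, either way. A call with a gripper value outside its range is refused whole. The fingers move at their own pace and stop on an object; the grip force is fixed at half the most. Time passes only in rows, so rows that do not move let the fingers close. It gives the time, the measured TCP pose, the force and the opening at its end, in the units of the state.
- get_obs(): the state, without advancing time (a new reading comes with each control period).
- viewer.grab_frame(name): name is "scene" or "top" or "wrist"; returns a dict with "pixels" (384x512x3 uint8, blue, green, red), "z_map" (384x512 float32, m along the optical axis (not along the pixel's ray), 0 where there is no reading), "fx", "fy", "cx", "cy" (pixels), "dist_coeffs" ([k1, k2, p1, p2, k3] as OpenCV has them; the pictures are not rectified), "view" (4x4, takes a point from world to camera coordinates). Camera axes: x right, y up, looking along -z (the intrinsics and any distortion apply to the point x, -y, -z); pixel columns grow to the right and rows downward; lengths in m; the calibration is good to about 2 mm. A picture is of the moment at which its call begins.
- job.close_job(): hands the job in, once; it reports no verdict.
Trained networks look in a picture, given as the dict that the camera call returned (one of the last four; its "shot" number tells which), for a name from the list of things; names that differ only in an ending like _2 or _b are one class to them, and where a whole thing is asked for, a point or a joint stands for the part that bears it (a point fixed in the world has none). Each returns a list of dicts, best first, with "score" (0 to 1); they miss things now and then, are a little off and sometimes report something else, mostly with a low value. They report only what shows in the picture. A call takes as long as a camera call. They do not tell look-alikes from the thing itself.
- cut_out(picture, label): "pixels" (384x512 bool, what is visible of it) and "centre" ([column, row] in pixels, amid what is visible of it).
- pinpoint(picture, label): "centre" ([column, row] in pixels: a listed point, or the origin of a listed thing).
The state is a dict: "t": time; "qpos": joint angles; "dq": joint speeds; "joint_torque": joint torques, N m; "ee_pos": TCP position; "eef_rot": TCP orientation; "ft_force": force on the tool from outside, world axes, zero at the start; "torque": the same for the moment, N m; "opening": finger opening in m.
Only numpy, scipy, OpenCV 4.12 (cv2) and the standard library are available. Lean on these libraries where they do the work, as an engineer would, in place of code of your own. Each camera call takes 0.05 s, during which the arm holds its last target.

## Working session

There is one attempt and no reset: what is moved stays moved. The work goes in short steps, Python scripts to look and compute and a tool call to move; the robot and the scene stay as the last step left them, time stands still between calls to the robot, and variables do not carry over. Pictures are saved under pics/ and viewed, and the job is handed in when it is done.

Besides the shell and the picture viewer there is one more tool, called after ">>>" by a JSON object that holds its "op" and its "data". drive_tool: Moves the arm, as the interface text tells. Its arguments: {"type":"object","properties":{"hand":{"type":"array","items":{"type":"number"}},"offset":{"type":"array","items":{"type":"array","items":{"type":"number"}}},"twist":{"type":"array","items":{"type":"number"}}},"required":["hand","offset","twist"]}

```bash
mkdir -p pics; ls; cat > h.py <<'E'
import numpy as np,cv2
from rig import get_obs, viewer, job, cut_out, pinpoint, env
def save(p,n): cv2.imwrite('pics/'+n+'.png',p['pixels'])
def K(p): return np.array([[p['fx'],0,p['cx']],[0,p['fy'],p['cy']],[0,0,1.]])
def ray(p,px):
    u=cv2.undistortPoints(np.array([[px]],float),K(p),np.array(p['dist_coeffs'],float))[0,0]
    V=np.array(p['view']);R=V[:3,:3];t=V[:3,3]
    d=R.T@np.array([u[0],-u[1],-1.]); return -R.T@t,d
def pts(p,pix):
    V=np.array(p['view']);R=V[:3,:3];t=V[:3,3]
    pix=np.asarray(pix,float).reshape(-1,1,2)
    u=cv2.undistortPoints(pix,K(p),np.array(p['dist_coeffs'],float))[:,0]
    q=pix[:,0].round().astype(int); z=p['z_map'][q[:,1],q[:,0]]
    c=np.c_[u[:,0]*z,-u[:,1]*z,-z]; w=(c-t)@R
    w[z==0]=np.nan
    return w
def proj(p,P):
    V=np.array(p['view']);c=np.asarray(P)@V[:3,:3].T+V[:3,3]
    o=cv2.projectPoints(np.c_[c[:,0],-c[:,1],-c[:,2]].reshape(-1,1,3),np.zeros(3),np.zeros(3),K(p),np.array(p['dist_coeffs'],float))[0]
    return o[:,0]
E
python3 - <<'E'
from h import *
o=get_obs();print(o,env.pinch_z)
for n in ['scene','top','wrist']:
    p=viewer.grab_frame(n);save(p,n+'0')
    print(n,p['fx'],p['dist_coeffs'],np.round(p['view'],3).tolist())
    for l in ['roller','ramp','stop','sleeve','tube_rack','timer']:
        for d in cut_out(p,l)if l!='stop' else []:
            print(' cut',l,round(d['score'],2),np.round(d['centre']),d['pixels'].sum(), np.round(np.nanmedian(pts(p,np.argwhere(d['pixels'])[:,::-1]),0),3))
        for d in pinpoint(p,l): print(' pin',l,round(d['score'],2),np.round(d['centre'],1),np.round(pts(p,[d['centre']])[0],3))
E
```

```text
pics
{'t': 0.0, 'qpos': array([ 9.97416557e-01,  3.13996750e-01,  4.49649866e-02,  1.30360007e+00,
       -7.59426674e-06,  1.43117316e+00]), 'dq': array([ 3.28272165e-04, -7.23224506e-04, -8.68488596e-05, -3.46201747e-04,
       -3.53902674e-04, -1.36439589e-04]), 'joint_torque': array([ 3.00873784e-03, -4.80627179e+01,  2.98534387e+01,  1.92013092e-02,
        2.45367364e-04,  8.40379585e-06]), 'ee_pos': array([0.24140144, 0.52130091, 0.23040523]), 'eef_rot': array([ 2.15182015e-01,  9.76573529e-01, -8.61371418e-04, -3.16734776e-04]), 'ft_force': array([-0.47148298, -0.28556828,  0.5108324 ]), 'torque': array([0.01085705, 0.01114271, 0.03045586]), 'opening': 0.08551662446730611} -0.0187
scene 375.0916982780626 [0.04026259 0.         0.         0.         0.        ] [[-0.19, 0.982, -0.022, 0.175], [-0.542, -0.086, 0.836, 0.257], [0.819, 0.171, 0.548, -1.372], [0.0, 0.0, 0.0, 1.0]]
 cut roller 0.97 [245. 154.] 1239 [ 0.366 -0.148  0.059]
 cut roller 0.95 [213. 187.] 1002 [ 0.633 -0.171  0.103]
 cut roller 0.89 [178. 176.] 907 [ 0.489 -0.309  0.043]
 cut roller 0.64 [121. 207.] 1965 
[... 1643 characters left out ...]
 [186. 150.] 526 [0.695 0.092 0.047]
 pin ramp 0.34 [244.2 145.7] [ 0.714 -0.051  0.04 ]
 pin stop 0.7 [143.3 229.5] [0.509 0.168 0.119]
 pin stop 0.16 [193.6 157.4] [0.68  0.068 0.07 ]
 cut sleeve 0.72 [187. 151.] 467 [0.692 0.093 0.051]
 pin sleeve 0.86 [192.  158.3] [ 0.694  0.085 -0.002]
 cut tube_rack 0.9 [245. 144.] 1420 [ 0.714 -0.056  0.039]
 cut timer 0.61 [188. 289.] 908 [0.374 0.084 0.022]
 pin timer 0.74 [187.9 285.9] [0.376 0.088 0.024]
wrist 289.74343719215676 [-0.0368715  0.         0.         0.         0.       ] [[0.42, 0.907, 0.0, -0.575], [-0.875, 0.405, -0.264, 0.035], [-0.24, 0.111, 0.965, -0.378], [0.0, 0.0, 0.0, 1.0]]
 cut timer 0.58 [ 67. 370.] 23 [0.414 0.104 0.018]
```

View pics/scene0.png

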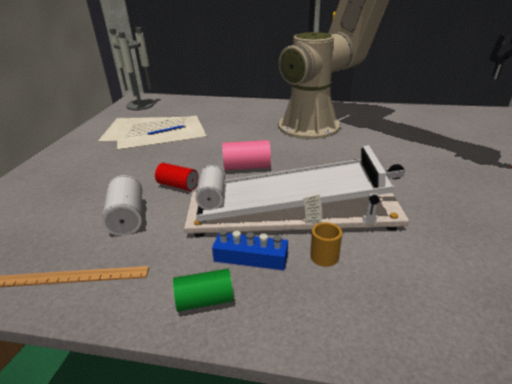

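View pics/top0.png

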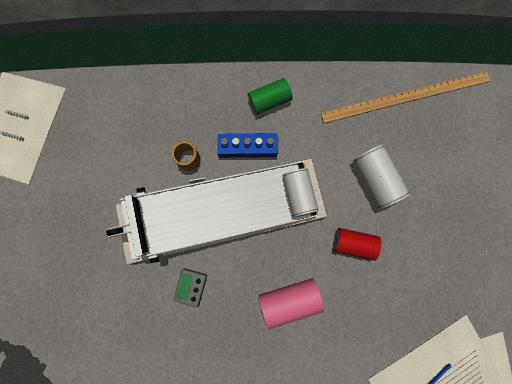

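```bash
cat > fit.py <<'E'
from h import *
def allpts(p):
    vv,uu=np.mgrid[0:384,0:512]; return pts(p,np.c_[uu.ravel(),vv.ravel()])
for n in ['top','scene']:
    p=viewer.grab_frame(n)
    V=np.array(p['view']);print(n,'cam',-V[:3,:3].T@V[:3,3])
    W=allpts(p)
    seed=max(cut_out(p,'ramp'),key=lambda d:d['pixels'].sum())['pixels'].ravel()
    S=W[seed&~np.isnan(W[:,0])]; rng=np.random.default_rng(0);best=0
    for _ in range(400):
        a=S[rng.choice(len(S),3)];nn=np.cross(a[1]-a[0],a[2]-a[0])
        if np.linalg.norm(nn)<1e-6: continue
        nn/=np.linalg.norm(nn)
        if abs(nn[2])<.95: continue
        m=abs((S-a[0])@nn)<.002
        if m.sum()>best: best=m.sum();bm=m
    Q=S[bm]
    for _ in range(3):
        c=Q.mean(0);nn=np.linalg.svd(Q-c,full_matrices=False)[2][2];nn*=np.sign(nn[2]);Q=S[abs((S-c)@nn)<.002]
    # whole image inliers nearby
    up=np.array([-nn[0],-nn[1],0]);up/=np.linalg.norm(up)
    print('tilt',np.degrees(np.arccos(nn[2])),'grad yaw',np.degrees(np.arctan2(up[1],up[0])),len(Q),c)
    r=cv2.minAreaRect(Q[:,:2].astype(np.float32));b=cv2.boxPoints(r);print(np.round(b,3).tolist(),r)
    for q in b: print(q, c[2]-((q-c[:2])@nn[:2])/nn[2])
    for d in pinpoint(p,'stop')[:1]+pinpoint(p,'ramp')[:1]:
        o,dd=ray(p,d['centre']); print(d['score'],'plane hit',o+dd*(((c-o)@nn)/(dd@nn)))
    # roller: cylinder
    for d in cut_out(p,'roller'):
        w=W[d['pixels'].ravel()];m=np.nanmedian(w,0)
        if abs(m[0]-.6)<.06 and abs(m[1]+.17)<.03:
            h=(w-c)@nn; k=h>.02; print('roller pts',k.sum(),'hmax',np.nanpercentile(h,[50,98]))
            rr=cv2.minAreaRect(w[k][:,:2].astype(np.float32));print(rr, np.round(cv2.boxPoints(rr),3).tolist())
E
python3 fit.py
```

```text
top cam [ 0.48776652 -0.07331413  0.87157383]
tilt 8.056920010295446 grad yaw 103.04660681849693 7463 [0.55420633 0.01970088 0.08159393]
[[0.4350000023841858, 0.2370000034570694], [0.5339999794960022, -0.20800000429153442], [0.6660000085830688, -0.17800000309944153], [0.5659999847412109, 0.26600000262260437]] ((0.5503565669059753, 0.029403850436210632), (0.13446377217769623, 0.4556993842124939), 12.5654935836792)
[0.43516505 0.2371694 ] 0.11538680621729017
[ 0.534305   -0.20761503] 0.05088299314481186
[ 0.6655481 -0.1783617] 0.05072316756290327
[0.56640816 0.26642275] 0.11522698269025278
0.91 plane hit [0.50813388 0.17241184 0.10412502]
roller pts 1146 hmax [0.05586008 0.0616186 ]
((0.5894148349761963, -0.17822402715682983), (0.10043445229530334, 0.059295520186424255), 12.807448387145996) [[0.5339999794960022, -0.1599999964237213], [0.546999990940094, -0.21799999475479126], [0.6449999809265137, -0.19599999487400055], [0.6320000290870667, -0.1379999965429306]]
scene cam [1.29579021 0.08420968 0.54103117]
tilt 7.979730104780598 grad yaw 102.43211431583472 4405 [0.55839868 0.01275136 0.
[... 200 characters left out ...]
1233, 0.022712618112564087), (0.1398445963859558, 0.4624879062175751), 12.418221473693848)
[0.43830815 0.23350987] 0.11510392464364494
[ 0.5377643  -0.21815765] 0.05027232926308041
[ 0.67433715 -0.18808463] 0.05026757518134187
[0.57488096 0.2635829 ] 0.11509917146129134
0.72 plane hit [0.51383408 0.17053523 0.10420388]
0.71 plane hit [ 0.59613803 -0.21100719  0.04948956]
roller pts 908 hmax [0.04666962 0.06006289]
((0.5924827456474304, -0.17881765961647034), (0.10502732545137405, 0.05975114181637764), 11.405863761901855) [[0.5350000262260437, -0.1599999964237213], [0.546999990940094, -0.21799999475479126], [0.6499999761581421, -0.1979999989271164], [0.6380000114440918, -0.13899999856948853]]
```

>>> {"op": "drive_tool", "data": {"hand": [0.05,0.05,0.05,0.05,0.05], "offset": [[0,0,0],[0,0,0],[0,0,0],[0,0,0],[0,0,0]], "twist": [0.115,0.115,0.115,0.115,0.115]}}

```text
t: 2.72
ee_pos: [0.2417, 0.5218, 0.2313]
eef_rot: [0.486, 0.874, 0.0, 0.0]
ft_force: [0.1, -0.2, -0.4]
opening: 0.0502
```

>>> {"op": "drive_tool", "data": {"hand": [0.05,0.05,0.05,0.05,0.05], "offset": [[0,0,0],[0,0,0],[0,0,0],[-0.02,0.005,0],[-0.03,0.007,0]], "twist": [0.115,0.115,0.115,0,0]}}

```text
t: 3.13
ee_pos: [0.2638, 0.4767, 0.231]
eef_rot: [0.625, 0.78, 0.0, -0.0]
ft_force: [0.3, -0.7, 0.3]
opening: 0.0502
```

>>> {"op": "drive_tool", "data": {"hand": [0.05,0.05,0.05,0.05,0.05], "offset": [[-0.035,0.008,0],[-0.035,0.008,0],[-0.035,0.008,0],[-0.035,0.008,0],[-0.035,0.008,0]], "twist": [0,0,0,0,0]}}

```text
t: 3.55
ee_pos: [0.3412, 0.3118, 0.2315]
eef_rot: [0.626, 0.78, 0.0, 0.0]
ft_force: [0.9, 0.4, -0.3]
opening: 0.0501
```

>>> {"op": "drive_tool", "data": {"hand": [0.05,0.05,0.05,0.05,0.05], "offset": [[-0.039,0.009,0],[-0.039,0.009,0],[-0.039,0.009,0],[-0.039,0.009,0],[-0.039,0.009,0]], "twist": [0,0,0,0,0]}}

```text
t: 3.97
ee_pos: [0.4273, 0.1307, 0.2317]
eef_rot: [0.626, 0.78, 0.0, 0.0]
ft_force: [0.7, 0.4, -0.2]
opening: 0.0499
```

>>> {"op": "drive_tool", "data": {"hand": [0.05,0.05,0.05,0.05,0.05], "offset": [[-0.039,0.009,0],[-0.039,0.009,0],[-0.039,0.009,0],[-0.039,0.009,0],[-0.039,0.009,0]], "twist": [0,0,0,0,0]}}

```text
t: 4.38
ee_pos: [0.5133, -0.0503, 0.2315]
eef_rot: [0.627, 0.779, 0.0, 0.0]
ft_force: [1.1, 0.5, 0.9]
opening: 0.0498
```

>>> {"op": "drive_tool", "data": {"hand": [0.05,0.05,0.05,0.05,0.05], "offset": [[-0.039,0.009,0],[-0.039,0.009,0],[-0.039,0.009,0],[-0.039,0.009,0],[-0.03,0.009,0]], "twist": [0,0,0,0,0]}}

```text
t: 4.8
ee_pos: [0.5974, -0.2234, 0.231]
eef_rot: [0.627, 0.779, -0.0, 0.0]
ft_force: [1.2, 0.1, -0.6]
opening: 0.05
```

```bash
python3 - <<'E'
from h import *
p=viewer.grab_frame('wrist');save(p,'w1')
o=get_obs();print(o['t'],o['ee_pos'],o['eef_rot'],o['qpos'])
E
```

```text
4.85 [ 0.59973509 -0.22807669  0.22966648] [ 6.28345677e-01  7.77932004e-01 -6.99598441e-04  1.73691788e-03] [-0.48745118  0.44505565  0.23543973  1.35803735 -0.00203629  0.87139809]
```

View pics/w1.png

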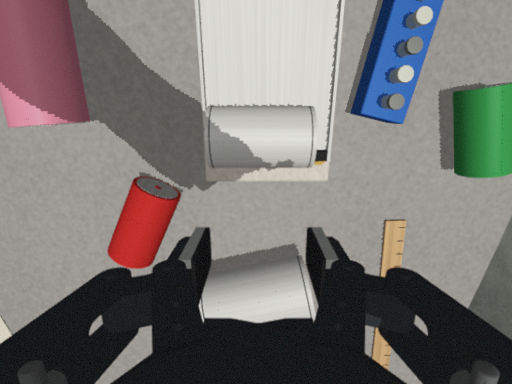

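```bash
python3 - <<'E'
from h import *
p=viewer.grab_frame('wrist'); o=get_obs()
from scipy.spatial.transform import Rotation as R
T=R.from_quat(o['eef_rot']).as_matrix()
print(o['ee_pos'],T.round(4).tolist())
vv,uu=np.mgrid[0:384,0:512];W=pts(p,np.c_[uu.ravel(),vv.ravel()])
for d in cut_out(p,'roller'):
    print(d['score'],d['centre'])
    if abs(d['centre'][1]-137)<25 and abs(d['centre'][0]-262)<30:
        w=W[d['pixels'].ravel()];w=w[w[:,2]>.085]
        rr=cv2.minAreaRect(w[:,:2].astype(np.float32));print(rr);top=w[w[:,2]>.108];print('top',np.percentile(w[:,2],98),rr[0])
        loc=(w-o['ee_pos'])@T;print('tool frame min/max',np.percentile(loc,[1,99],axis=0),np.array([*rr[0],.084])-o['ee_pos'])
Q=W.reshape(384,512,3)[5:95,190:350].reshape(-1,3)
for lo in [0]:
    m=(Q[:,2]>.055)&(Q[:,2]<.13);q=Q[m];
    A=np.c_[q[:,:2],np.ones(len(q))];b=np.linalg.lstsq(A,q[:,2],rcond=None)[0];r=q[:,2]-A@b
    k=abs(r)<.003;b=np.linalg.lstsq(A[k],q[k,2],rcond=None)[0];print('grad',np.degrees(np.arctan2(b[1],b[0])),np.degrees(np.arctan(np.hypot(b[0],b[1]))))
    print(cv2.minAreaRect(q[:,:2].astype(np.float32)))
d=pinpoint(p,'ramp');print([ (x['score'],x['centre'],pts(p,[x['centre']])) for x in d])
E
```

```text
[ 0.59826003 -0.22500056  0.22954397] [[-0.2107, 0.9776, 0.0001], [0.9776, 0.2107, -0.0009], [-0.0009, -0.0001, -1.0]]
0.97 [139.3, 219.0]
0.92 [261.5, 132.3]
((0.5906734466552734, -0.18156251311302185), (0.09976408630609512, 0.05852794647216797), 12.225761413574219)
top 0.11521621450822216 (0.5906734466552734, -0.18156251311302185)
tool frame min/max [[ 0.01665881 -0.04690297  0.1140395 ]
 [ 0.07318047  0.05055284  0.13893632]] [-0.00758658  0.04343804 -0.14554397]
0.65 [35.1, 61.6]
0.61 [260.3, 290.8]
0.59 [483.1, 127.5]
grad 102.4368963583508 8.004215546032245
((0.5826736688613892, -0.10589555650949478), (0.1369667500257492, 0.08027425408363342), 12.333080291748047)
[]
```

>>> {"op": "drive_tool", "data": {"hand": [0.05,0.05,0.05,0.05,0.05], "offset": [[-0.015,0.001,0],[0,0,0.03],[0,0,0.04],[0,0,0.03],[0,0,0.03]], "twist": [0,0,0,0,0]}}

```text
t: 5.42
ee_pos: [0.6002, -0.2326, 0.1004]
eef_rot: [0.626, 0.78, 0.0, -0.0]
ft_force: [0.2, -0.1, -0.2]
opening: 0.0502
```

```bash
python3 - <<'E'
from h import *
p=viewer.grab_frame('wrist');save(p,'w2')
o=get_obs();print(o['t'],o['ee_pos'],o['eef_rot'],o['ft_force'])
p=viewer.grab_frame('scene');save(p,'s2')
E
```

```text
5.4667 [ 0.59691414 -0.23087878  0.09366234] [ 6.25696888e-01  7.80050080e-01 -7.47097266e-04 -4.97187972e-03] [-1.67830221  0.12232271 -4.39285247]
```

View pics/w2.png

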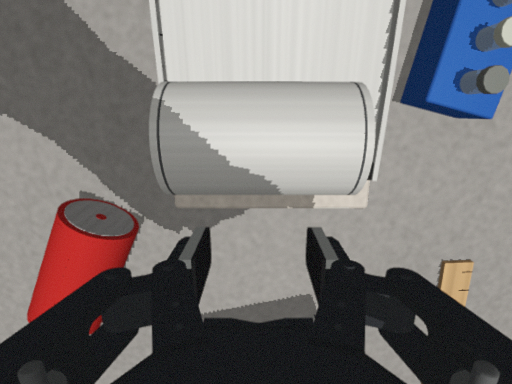

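View pics/s2.png

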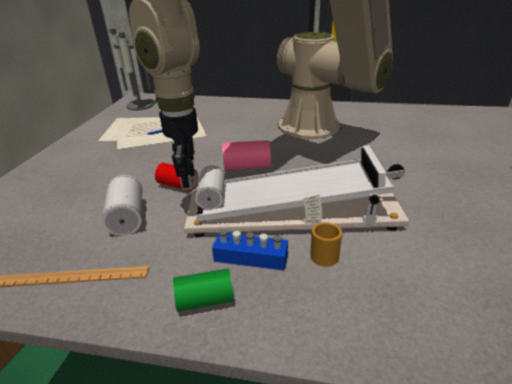

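>>> {"op": "drive_tool", "data": {"hand": [0.05,0.05,0.05], "offset": [[0,0.002,0.015],[0,0,0.015],[0,0,0]], "twist": [0,0,0]}}

```text
t: 5.77
ee_pos: [0.6022, -0.2327, 0.071]
eef_rot: [0.626, 0.78, -0.0, -0.001]
ft_force: [-0.9, 0.2, -0.9]
opening: 0.05
```

>>> {"op": "drive_tool", "data": {"hand": [0.05,0.05], "offset": [[0,0,0],[0,0,0]], "twist": [0,0]}}

```text
t: 5.93
ee_pos: [0.6039, -0.2341, 0.0736]
eef_rot: [0.626, 0.78, 0.0, 0.001]
ft_force: [0.5, 0.6, -0.0]
opening: 0.0499
```

>>> {"op": "drive_tool", "data": {"hand": [0.05,0.05,0.05,0.05,0.05], "offset": [[0,0,0.009],[0.005,0,0],[0.003,0,0],[0.002,0,0],[0.002,0,0]], "twist": [0,0,0,0,0]}}

```text
t: 6.35
ee_pos: [0.6003, -0.2221, 0.0625]
eef_rot: [0.626, 0.78, 0.0, 0.0]
ft_force: [0.0, 0.0, -1.2]
opening: 0.05
```

>>> {"op": "drive_tool", "data": {"hand": [0.05,0.05,0.05,0.05,0.05], "offset": [[0.002,0,0],[0.002,0,-0.0003],[0.002,0,-0.0003],[0.002,0,-0.0003],[0.002,0,-0.0003]], "twist": [0,0,0,0,0]}}

```text
t: 6.77
ee_pos: [0.5987, -0.2131, 0.064]
eef_rot: [0.627, 0.779, 0.0, 0.001]
ft_force: [0.1, -3.5, 2.3]
opening: 0.0497
```

```bash
python3 - <<'E'
from h import *
p=viewer.grab_frame('wrist');save(p,'w3')
o=get_obs();print(o['t'],o['ee_pos'],o['eef_rot'],o['ft_force'])
p=viewer.grab_frame('scene');save(p,'s3')
E
```

```text
6.8167 [ 0.59832842 -0.21230845  0.06382115] [6.26366605e-01 7.79528555e-01 2.95690852e-04 1.46953919e-04] [ 0.22822782 -2.92618522  1.16554836]
```

View pics/w3.png

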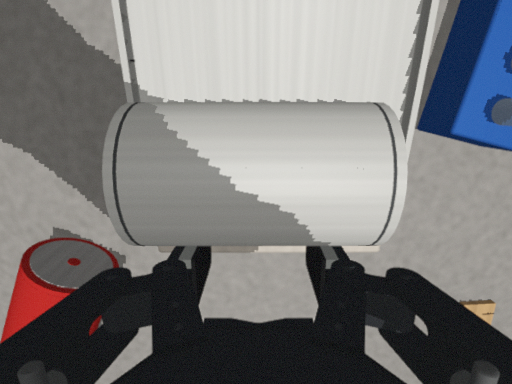

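>>> {"op": "drive_tool", "data": {"hand": [0.05,0.05,0.05,0.05,0.05], "offset": [[0.003,0,-0.0004],[0.003,0,-0.0004],[0.003,0,-0.0004],[0.003,0,-0.0004],[0.003,0,-0.0004]], "twist": [0,0,0,0,0]}}

```text
t: 7.28
ee_pos: [0.5948, -0.1976, 0.0654]
eef_rot: [0.626, 0.78, 0.0, -0.0]
ft_force: [-0.3, -3.3, 2.3]
opening: 0.0499
```

```bash
cat > look.py <<'E'
from h import *
import sys
from scipy.spatial.transform import Rotation as R
n=sys.argv[1]
p=viewer.grab_frame('wrist');save(p,n)
o=get_obs();print(o['t'],o['ee_pos'],o['eef_rot'].round(4),o['ft_force'].round(1))
T=R.from_quat(o['eef_rot']).as_matrix()
vv,uu=np.mgrid[0:384,0:512];W=pts(p,np.c_[uu.ravel(),vv.ravel()])
u=np.array([np.cos(np.radians(102.5)),np.sin(np.radians(102.5)),0]);v=np.array([-u[1],u[0],0]);c8,s8=np.cos(np.radians(8)),np.sin(np.radians(8))
RR=np.c_[u*c8+[0,0,s8],v,-u*s8+[0,0,c8]];O=np.array([.5956,-.2074,.050])
for d in cut_out(p,'roller'):
    w=W[d['pixels'].ravel()];w=w[~np.isnan(w[:,0])];L=(w-O)@RR
    m=np.median(L,0)
    if abs(m[1])<.03 and m[0]>0 and m[2]>.03:
        k=(L[:,2]>.045)&(L[:,2]<.07);q=L[k]
        # cylinder fit: x0,slope,z0 with R=.03 ; y
        from scipy.optimize import least_squares
        f=lambda a:np.hypot((q[:,0]-a[0]-a[1]*q[:,1])/np.hypot(1,a[1]),q[:,2]-a[2])-.03
        r=least_squares(f,[m[0],0,.03],loss='soft_l1',f_scale=.001)
        y=(np.percentile(L[:,1],[.5,99.5]))
        print('roller ramp x %.4f z %.4f skew %.4f'%(r.x[0],r.x[2],r.x[1]),'y',y.round(4),'tool ramp',((o['ee_pos']-O)@RR).round(4),len(q))
E
python3 look.py w4
```

```text
7.3333 [ 0.59453392 -0.19670558  0.06542171] [ 6.261e-01  7.797e-01  4.000e-04 -6.000e-04] [-0.8  0.9 -0. ]
roller ramp x 0.0548 z 0.0304 skew 0.0011 y [-0.0503  0.0484] tool ramp [ 0.0127 -0.0013  0.0138] 37644
```

View pics/w4.png

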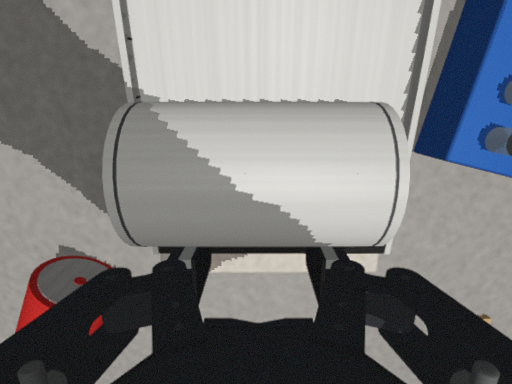

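>>> {"op": "drive_tool", "data": {"hand": [0.05,0.05,0.05,0.05,0.05], "offset": [[0.004,0,-0.0006],[0.004,0,-0.0005],[0.004,0,-0.0006],[0.004,0,-0.0006],[0.004,0,-0.0005]], "twist": [0,0,0,0,0]}}

```text
t: 7.8
ee_pos: [0.5906, -0.1781, 0.0684]
eef_rot: [0.626, 0.78, 0.0, 0.0]
ft_force: [0.0, -3.4, 2.2]
opening: 0.0498
```

>>> {"op": "drive_tool", "data": {"hand": [0.05,0.05,0.05,0.05,0.05], "offset": [[0.004,0,-0.0006],[0.004,0,-0.0005],[0.004,0,-0.0006],[0.004,0,-0.0006],[0.004,0,-0.0005]], "twist": [0,0,0,0,0]}}

```text
t: 8.22
ee_pos: [0.5863, -0.1586, 0.0712]
eef_rot: [0.626, 0.78, 0.0, -0.0]
ft_force: [0.9, -3.6, 1.5]
opening: 0.05
```

```bash
python3 look.py w5
```

```text
8.2667 [ 0.58585174 -0.15744222  0.0710576 ] [ 6.261e-01  7.798e-01  4.000e-04 -7.000e-04] [-0.4  1.2  0.2]
roller ramp x 0.0952 z 0.0304 skew 0.0010 y [-0.0506  0.0486] tool ramp [ 0.0533 -0.0013  0.0138] 37784
```

>>> {"op": "drive_tool", "data": {"hand": [0.05,0.05,0.05,0.05,0.05], "offset": [[0.004,0,-0.0006],[0.004,0,-0.0005],[0.004,0,-0.0006],[0.004,0,-0.0006],[0.004,0,-0.0005]], "twist": [0,0,0,0,0]}}

```text
t: 8.73
ee_pos: [0.582, -0.1391, 0.074]
eef_rot: [0.626, 0.78, 0.0, 0.0]
ft_force: [0.1, -3.0, 1.0]
opening: 0.0498
```

>>> {"op": "drive_tool", "data": {"hand": [0.05,0.05,0.05,0.05,0.05], "offset": [[0.004,0,-0.0006],[0.004,0,-0.0005],[0.004,0,-0.0006],[0.004,0,-0.0006],[0.004,0,-0.0005]], "twist": [0,0,0,0,0]}}

```text
t: 9.15
ee_pos: [0.5777, -0.1195, 0.0768]
eef_rot: [0.626, 0.78, 0.0, 0.0]
ft_force: [0.3, -3.2, 2.3]
opening: 0.0497
```

>>> {"op": "drive_tool", "data": {"hand": [0.05,0.05,0.05,0.05,0.05], "offset": [[0.004,0,-0.0006],[0.004,0,-0.0005],[0.004,0,-0.0006],[0.004,0,-0.0006],[0.004,0,-0.0005]], "twist": [0,0,0,0,0]}}

```text
t: 9.57
ee_pos: [0.5733, -0.1, 0.0795]
eef_rot: [0.626, 0.78, 0.0, -0.0]
ft_force: [0.3, -3.9, 1.3]
opening: 0.0498
```

>>> {"op": "drive_tool", "data": {"hand": [0.05,0.05,0.05,0.05,0.05], "offset": [[0.004,0,-0.0006],[0.004,0,-0.0005],[0.004,0,-0.0006],[0.004,0,-0.0006],[0.004,0,-0.0005]], "twist": [0,0,0,0,0]}}

```text
t: 9.98
ee_pos: [0.569, -0.0805, 0.0824]
eef_rot: [0.626, 0.78, 0.0, -0.0]
ft_force: [0.3, -2.9, 3.1]
opening: 0.0499
```

>>> {"op": "drive_tool", "data": {"hand": [0.05,0.05,0.05,0.05,0.05], "offset": [[0.004,0,-0.0006],[0.004,0,-0.0005],[0.004,0,-0.0006],[0.004,0,-0.0006],[0.004,0,-0.0005]], "twist": [0,0,0,0,0]}}

```text
t: 10.4
ee_pos: [0.5647, -0.0609, 0.0851]
eef_rot: [0.626, 0.78, 0.0, -0.0]
ft_force: [1.0, -3.7, 1.7]
opening: 0.05
```

```bash
python3 look.py w6
```

```text
10.45 [ 0.56430492 -0.05988191  0.08507909] [ 6.261e-01  7.798e-01  4.000e-04 -7.000e-04] [-0.3  0.5  0.4]
roller ramp x 0.1961 z 0.0304 skew 0.0004 y [-0.0507  0.0486] tool ramp [ 0.1542 -0.0014  0.0138] 37714
```

View pics/w6.png

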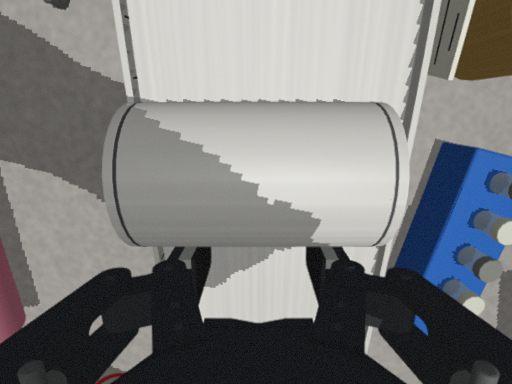

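>>> {"op": "drive_tool", "data": {"hand": [0.05,0.05,0.05,0.05,0.05], "offset": [[0.004,0,-0.0006],[0.004,0,-0.0005],[0.004,0,-0.0006],[0.004,0,-0.0006],[0.004,0,-0.0005]], "twist": [0,0,0,0,0]}}

```text
t: 10.92
ee_pos: [0.5604, -0.0414, 0.088]
eef_rot: [0.626, 0.78, 0.0, 0.0]
ft_force: [0.1, -3.5, 1.6]
opening: 0.0502
```

>>> {"op": "drive_tool", "data": {"hand": [0.05,0.05,0.05,0.05,0.05], "offset": [[0.004,0,-0.0006],[0.004,0,-0.0005],[0.004,0,-0.0006],[0.004,0,-0.0006],[0.004,0,-0.0005]], "twist": [0,0,0,0,0]}}

```text
t: 11.33
ee_pos: [0.5561, -0.0219, 0.0908]
eef_rot: [0.626, 0.78, 0.0, -0.0]
ft_force: [1.1, -3.0, 1.7]
opening: 0.0498
```

>>> {"op": "drive_tool", "data": {"hand": [0.05,0.05,0.05,0.05,0.05], "offset": [[0.004,0,-0.0006],[0.004,0,-0.0005],[0.004,0,-0.0006],[0.004,0,-0.0006],[0.004,0,-0.0005]], "twist": [0,0,0,0,0]}}

```text
t: 11.75
ee_pos: [0.5518, -0.0023, 0.0936]
eef_rot: [0.626, 0.78, 0.0, -0.0]
ft_force: [1.2, -3.4, 2.3]
opening: 0.0496
```

>>> {"op": "drive_tool", "data": {"hand": [0.05,0.05,0.05,0.05,0.05], "offset": [[0.004,0,-0.0006],[0.004,0,-0.0005],[0.004,0,-0.0006],[0.004,0,-0.0006],[0.004,0,-0.0005]], "twist": [0,0,0,0,0]}}

```text
t: 12.17
ee_pos: [0.5475, 0.0172, 0.0964]
eef_rot: [0.626, 0.78, 0.0, -0.0]
ft_force: [0.3, -3.3, 2.2]
opening: 0.05
```

>>> {"op": "drive_tool", "data": {"hand": [0.05,0.05,0.05,0.05,0.05], "offset": [[0.004,0,-0.0006],[0.004,0,-0.0005],[0.004,0,-0.0006],[0.004,0,-0.0006],[0.004,0,-0.0005]], "twist": [0,0,0,0,0]}}

```text
t: 12.58
ee_pos: [0.5432, 0.0367, 0.0992]
eef_rot: [0.626, 0.78, 0.0, -0.0]
ft_force: [0.4, -3.1, 2.2]
opening: 0.0502
```

>>> {"op": "drive_tool", "data": {"hand": [0.05,0.05,0.05,0.05,0.05], "offset": [[0.004,0,-0.0006],[0.004,0,-0.0005],[0.004,0,-0.0006],[0.004,0,-0.0006],[0.004,0,-0.0005]], "twist": [0,0,0,0,0]}}

```text
t: 13.0
ee_pos: [0.5389, 0.0562, 0.102]
eef_rot: [0.626, 0.78, 0.0, -0.0]
ft_force: [-0.3, -3.3, 1.6]
opening: 0.0503
```

>>> {"op": "drive_tool", "data": {"hand": [0.05,0.05,0.05,0.05,0.05], "offset": [[0.004,0,-0.0006],[0.004,0,-0.0005],[0.004,0,-0.0006],[0.004,0,-0.0006],[0.004,0,-0.0005]], "twist": [0,0,0,0,0]}}

```text
t: 13.42
ee_pos: [0.5346, 0.0758, 0.1048]
eef_rot: [0.626, 0.78, 0.0, -0.0]
ft_force: [0.7, -3.2, 1.4]
opening: 0.0501
```

```bash
python3 look.py w7
```

```text
13.4667 [0.53424942 0.07671608 0.10472205] [ 6.261e-01  7.797e-01  4.000e-04 -6.000e-04] [ 0.4  0.5 -0.1]
roller ramp x 0.3375 z 0.0304 skew 0.0001 y [-0.0507  0.0484] tool ramp [ 0.2954 -0.0016  0.0137] 37802
```

View pics/w7.png

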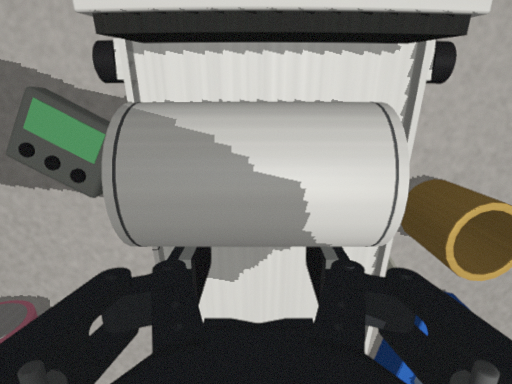

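>>> {"op": "drive_tool", "data": {"hand": [0.05,0.05,0.05,0.05,0.05], "offset": [[0.003,0,-0.0004],[0.003,0,-0.0004],[0.003,0,-0.0004],[0.003,0,-0.0004],[0.002,0,-0.0003]], "twist": [0,0,0,0,0]}}

```text
t: 13.93
ee_pos: [0.5316, 0.0894, 0.1067]
eef_rot: [0.626, 0.78, 0.0, -0.0]
ft_force: [0.2, -3.1, 1.3]
opening: 0.0501
```

>>> {"op": "drive_tool", "data": {"hand": [0.05,0.05,0.05,0.05,0.05], "offset": [[0.001,0,-0.0001],[0.001,0,-0.0001],[0.001,0,-0.0002],[0.001,0,-0.0001],[0.001,0,-0.0002]], "twist": [0,0,0,0,0]}}

```text
t: 14.35
ee_pos: [0.5306, 0.0939, 0.1073]
eef_rot: [0.626, 0.779, 0.0, 0.0]
ft_force: [0.3, -3.2, 1.6]
opening: 0.0501
```

```bash
python3 look.py w8
```

```text
14.4 [0.53056084 0.09420272 0.10733063] [ 6.264e-01  7.795e-01  2.000e-04 -1.000e-04] [ 0.5 -2.2  1.4]
roller ramp x 0.3563 z 0.0304 skew 0.0002 y [-0.0505  0.0484] tool ramp [ 0.3135 -0.0018  0.0138] 37908
```

>>> {"op": "drive_tool", "data": {"hand": [0.05,0.05,0.05,0.05,0.05], "offset": [[0.001,0,-0.0001],[0.001,0,-0.0001],[0.001,0,-0.0002],[0.001,0,-0.0001],[0,0,0]], "twist": [0,0,0,0,0]}}

```text
t: 14.87
ee_pos: [0.5297, 0.0979, 0.1078]
eef_rot: [0.626, 0.78, 0.0, 0.0]
ft_force: [0.6, -4.5, 1.9]
opening: 0.0501
```

>>> {"op": "drive_tool", "data": {"hand": [0.05,0.05,0.05], "offset": [[0.001,0,-0.0001],[0.001,0,-0.0002],[0,0,0]], "twist": [0,0,0]}}

```text
t: 15.12
ee_pos: [0.5297, 0.098, 0.108]
eef_rot: [0.627, 0.779, -0.001, 0.002]
ft_force: [2.8, -10.6, 0.3]
opening: 0.0501
```

```bash
python3 look.py w9
```

```text
15.1667 [0.5297282  0.09797892 0.10795975] [ 0.6268  0.7791 -0.0013  0.0014] [  2.3 -10.1   0.9]
```

View pics/w9.png

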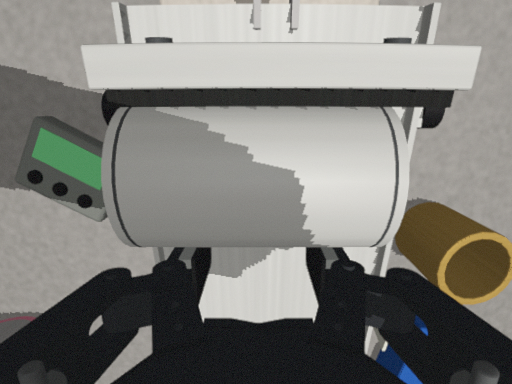

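>>> {"op": "drive_tool", "data": {"hand": [0.05,0.05,0.05], "offset": [[0,0,0],[0,0,0],[0,0,0]], "twist": [0,0,0]}}

```text
t: 15.47
ee_pos: [0.5297, 0.098, 0.1079]
eef_rot: [0.627, 0.779, -0.001, 0.001]
ft_force: [1.1, -9.7, -0.1]
opening: 0.05
```

```bash
python3 look.py w10; python3 - <<'E'
from h import *
p=viewer.grab_frame('scene');save(p,'s10')
E
```

```text
15.5167 [0.52971725 0.09801013 0.10795924] [ 0.6269  0.7791 -0.0012  0.0013] [ 1.1 -9.6  0. ]
```

View pics/s10.png

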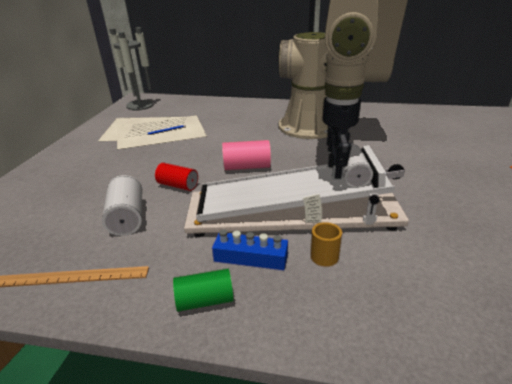

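```bash
sed "s/^for d in cut_out(p,'roller'):/M=np.zeros((384,512),bool);M[125:238,130:385]=1\nfor d in [dict(pixels=M)]:/" look.py > look2.py; python3 look2.py w11
```

```text
15.6667 [0.52968175 0.09799063 0.10792636] [ 0.6269  0.7791 -0.0013  0.0013] [ 1.  -9.9  0.2]
roller ramp x 0.3604 z 0.0304 skew 0.0007 y [-0.0442  0.0406] tool ramp [ 0.3174 -0.0017  0.0139] 28699
```

```bash
python3 - <<'E'
from rig import job,get_obs
print(job.close_job());o=get_obs();print(o['t'],o['ft_force'])
E
```

```text
the job is handed in; nothing more can be done
None
the job is handed in; nothing more can be done
```

I pushed the aluminium roller slowly (about 50 mm/s at most) up the plane with the edges of both fingertips, set 50 mm apart. I handed the job in with the fingers still holding it against the top stop. It took about 16 s.

- **Position:** the last depth fit put the roller's axis at 0.360 m along the ramp (home is 0.362 m) and 30 mm above the surface. It was out of square by less than 0.001 rad.
- **Contact:** when I pushed further, the tool stopped advancing and the force rose from about 3 N to a steady 10 N. I take that to mean the roller is against the stop.
- **On the way:** the roller stayed on the plane and against the fingers in every check. It read 0.196 m at the half-way check, 30 mm above the surface.
- **Bystanders:** the last scene picture shows the sleeve and tube rack where they started. The timer was in the last wrist pictures and nothing came near it, but I did not measure any of the three again at the end.

**Disagreements and misses:**
- The roller detector found nothing usable in the last two wrist pictures, so the final fit used a fixed image region instead.
- My ramp origin and direction are estimates from two cameras that differed by a few millimetres and about half a degree.
- The tool could not be tilted, so the fingers pushed upright instead of leaning back. The roller still moved up smoothly at about 3 to 4 N.

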